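# Bolt the gouge case shut

### The arm

A 7-joint arm with a two-finger parallel gripper is mounted at the origin on the work surface. World frame = base frame: x ahead of the robot, y to its left, z up, the work surface at z = 0. Lengths are in m, angles in rad, forces in N, time in s.
With the tool pointing down it reaches from about 0.4 to 0.925 m from the base axis. Payload 4.1 kg.
Tool frame: the origin (TCP) lies on the front face of the gripper's body, between the roots of the fingers; the fingertips stand 73 mm ahead of it and the grasp point (between the pads) lies 54 mm ahead of it (r.nose_length is the distance from the TCP to the fingertips, in m); z points along the fingers, y is the line along which they close (so a half turn about z gives the same grasp; the last joint's range is limited). The gripper opens to 85 mm and grips with 20 to 120 N. Pads are 22 mm wide; open, the fingers measure 114 mm over their backs; the gripper's body (76 mm by 85 mm) begins 54 mm behind the grasp point. The pads swing forward as they close: fully open they stand 13 mm farther back than shut.
Start: joints at [-1.36, 0.398, 0.045, 1.537, -0.019, 1.207, -0.051], TCP at [0.198, 0.619, 0.304] pointing down, gripper open.
Joint ranges: [-2.82, 2.82], [-0.49, 2.23], [-1.37, 1.46], [0, 2.46], [-1.36, 4.5], [0.23, 2], [-2.94, 2.94]. Speed limits (rad/s): [2.57, 2.57, 3.14, 3.14, 3.14, 3.14, 3.14].

### API

Orientations are given as a unit quaternion [w, x, y, z].
In Python, from cell import r gives the robot as it stands.
- The arm moves only by the tool send_rows, never from a script. Its arguments are lists of equal length, an entry for each row: "claw": the opening, from 0 (shut) to 1 (fully open); "offset": the shift along the tool's x, y, z in mm, a list of three; "angular": the turn, a rotation vector about the tool's x, y, z in rad, a list of three. In form: {"claw": [claw, ...], "offset": [[tx, ty, tz], ...], "angular": [[rx, ry, rz], ...]}. A call has 1 to 20 rows; each row shifts and turns the commanded pose from where the row before left it, along the tool's axes as they then stand; what a row does not reach is not made up. A row lasts 1/8 s, in which the tool goes at most 62.5 mm and 10.7 degrees, less where a joint would pass 70% of its speed; a pose out of reach is approached as far as the arm can. A call with a gripper value outside its range is refused whole. The fingers move at their own pace and stop on an object; "squeeze" is the grip in N (left out, the last holds). Time passes only in rows, so rows that do not move let the fingers close. It gives the time, the measured TCP pose, the force, the opening and the grip force at its end, in the units of the state.
- r.read_state(): the state, without advancing time (a new reading comes with each control period).
- r.grab_frame(name): name is "side" or "top" or "wrist"; returns a dict with "pixels" (420x560x3 uint8, blue, green, red), "z_map" (420x560 float32, m along the optical axis (not along the pixel's ray), 0 where there is no reading), "fx", "fy", "cx", "cy" (pixels), "rvec" (rotation vector, rad) and "tvec" (3), from world to camera coordinates, as OpenCV has them; the wrist camera has in their place "hand_eye" (4x4, takes a point from camera to tool coordinates, whose origin is the TCP and whose axes are the flange's). Camera axes: x right, y down, z forward; pixel columns grow to the right and rows downward; lengths in m; the calibration is good to about 2 mm. A picture is of the moment at which its call begins: read the wrist's pose just before it.
- r.sign_off(): hands the job in; it is judged then, once.
The state is a dict: "time": time; "joint_positions": joint angles; "qvel": joint speeds; "joint_efforts": joint torques, N m; "ee_pos": TCP position; "tcp_rot": TCP orientation; "ft_force": force on the tool from outside, world axes, zero at the start; "ft_torque": the same for the moment, N m; "grip_width": finger opening in m; "grip_force": force on a finger pad.
Only numpy, scipy, OpenCV 4.12 (cv2) and the standard library are available. Lean on these libraries where they do the work, as an engineer would, in place of code of your own. Each camera call takes 0.05 s, during which the arm holds its last target. There are 200 camera calls.

### The job

The carving is done for today: shut the barrel bolt on the plain plywood gouge case (the one with the sprig print on its lid and the red bolt knob) by sliding it fully home into its keeper, then let go of it. Leave the bolt of the blue ink case as it is.

Things in the scene. Friction and masses are not known exactly. Their poses are not given: they have to be found in the camera images.
- gouge_bolt (a joint): Slide of the bolt on the plywood gouge case, m. Joint 0 = fully drawn back, 0.070 m = hard up against its stop, fully home; it grows as the bolt moves towards the keeper. It starts drawn back (0 to 0.02) outside the keeper. The bolt slides with about 2 N of friction, has no spring and stays where it is left.
- gouge_bolt_knob (a point): Centre of the red upright knob (cylinder 20 mm across, 34 tall) of the gouge case's brass bolt; moves with it. Case axes: z up, +y the way the bolt slides home, x across. The plywood-lidded case is fixed to the table, 156 mm (x) by 285 (y); lid top 70 mm above the table, 45 below this point. Track and keeper rise 20 mm above the lid, so 25 mm below this point are clear.
- gouge_case_keeper (a point): Mouth of the gouge case's brass keeper, on the bolt's axis, 10 mm above the lid; case axes. The keeper runs 35 mm from here along +y. It is 110 mm along +y from the knob with the bolt fully back, 40 mm with it fully home; the 12 mm steel bolt's tip, 85 mm ahead of the knob, then shows 10 mm beyond the keeper.
- ink_bolt_knob (a point): Centre of the black upright knob (20 mm across, 34 mm tall) of the dark steel bolt on the blue ink case, a case of the same size and form that stands beside the gouge case, left or right of it. Axes as for the gouge case. Not to be moved.

How it is judged:
At the end, for the whole second after the job is handed in: The gouge case's bolt is home in its keeper, within 15 mm of its stop (joint above 0.055 m), and at rest; the ink case's bolt is within 8 mm of where it started (value of joint gouge_bolt above 0.055 m and velocity of joint gouge_bolt between -0.005 and 0.005 m/s and distance of ink_bolt_knob from where it was at the start of the episode below 0.008 m); the robot touches nothing.
It fails at once if the ink case's bolt is moved by more than 8 mm (distance of ink_bolt_knob from where it was at the start of the episode above 0.008 m).
It also fails if it takes over 29 s, if anything falls off the work surface, if the arm or the gripper's body presses on something with over 40 N, if the wrist force passes 120 N, or if a joint passes its speed limit or range.

## Working session

There is one attempt and no reset: what is moved stays moved. The work goes in short steps, Python scripts to look and compute and a tool call to move; the robot and the scene stay as the last step left them, time stands still between calls to the robot, and variables do not carry over. Pictures are saved under pics/ and viewed, at most 10 in all, crops included, and the job is handed in when it is done.

Besides the shell and the picture viewer there is one more tool, called after "Request:" by a JSON object that holds its "name" and its "arguments", one argument or row to a line. send_rows: Moves the arm, as the interface text tells. Its arguments: {"type":"object","properties":{"claw":{"type":"array"},"offset":{"type":"array"},"angular":{"type":"array"},"squeeze":{"type":"number"}},"required":["claw","offset","angular"]}

```bash
mkdir -p pics; cat > h.py <<'E'
import numpy as np, cv2
from scipy.spatial.transform import Rotation as R
def pts(f):
    z=f["z_map"]; v,u=np.mgrid[:z.shape[0],:z.shape[1]]
    P=np.stack([(u-f["cx"])/f["fx"]*z,(v-f["cy"])/f["fy"]*z,z],-1)
    Rm=cv2.Rodrigues(np.array(f["rvec"],float))[0]
    return (P-np.array(f["tvec"]).ravel())@Rm
E
python3 - <<'E'
from cell import r
from h import *
s=r.read_state(); print(s["time"],s["ee_pos"],s["tcp_rot"],s["grip_width"])
ims=[]
for n in("top","side"):
    f=r.grab_frame(n); np.save(n+".npy",f,allow_pickle=True); cv2.imwrite(f"pics/{n}.png",f["pixels"])
    P=pts(f); h=cv2.cvtColor(f["pixels"],cv2.COLOR_BGR2HSV)
    m=((h[...,0]<8)|(h[...,0]>172))&(h[...,1]>150)&(h[...,2]>80)
    k,l,st,c=cv2.connectedComponentsWithStats(m.astype(np.uint8))
    for i in range(1,k):
        if st[i,4]>15:
            q=P[(l==i)&(f["z_map"]>0)]; print(n,st[i],c[i],np.median(q,0),q.max(0),q.min(0))
E
```

```text
0.0 [0.19798242 0.61858737 0.30285567] [-8.14766258e-05  1.54217852e-01  9.88036380e-01 -9.79536633e-04] 0.08523582138369303
top [419 197  15  11 125] [426.344 202.392] [ 0.53213433 -0.30218791  0.13112862] [ 0.54149686 -0.29627382  0.1352817 ] [ 0.52310899 -0.31358368  0.09917197]
side [343 142   7  15  95] [345.82105263 148.63157895] [ 0.52872038 -0.29683053  0.12042628] [ 0.53802806 -0.29174832  0.13317053] [ 0.52174351 -0.31404118  0.10002385]
side [ 45 240  38  26 385] [ 62.54545455 256.87532468] [0.82774058 0.28527338 0.02629651] [0.85890438 0.30211453 0.04773561] [0.81912483 0.23692607 0.00649237]
```

View pics/top.png

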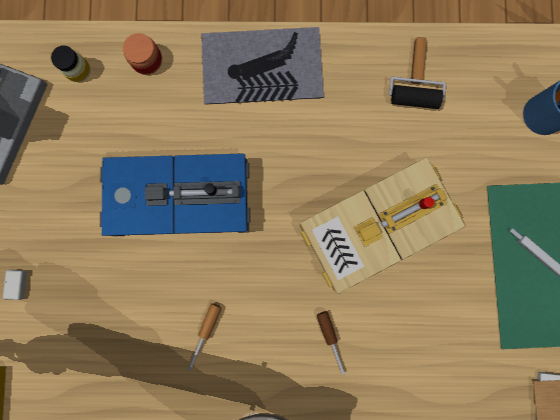

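View pics/side.png

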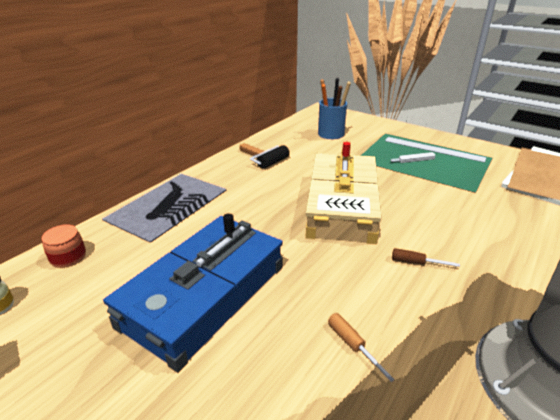

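The top view shows the plywood case on the right, with the red knob at (426,202) and the keeper at (369,232). The bolt slides down-left, and the ink case is far to the left with its knob at (210,188). Next I'll get the case axis and the offset from the tool.

```bash
python3 - <<'E'
from cell import r
from h import *
f=np.load("top.npy",allow_pickle=True).item(); P=pts(f); v,u=np.mgrid[:420,:560]
box=(u>290)&(u<475)&(v>145)&(v<300)
m=box&(P[...,2]>.06)&(P[...,2]<.085)
rc=cv2.minAreaRect(P[m][:,:2].astype(np.float32)); print("lid",rc,np.median(P[m][:,2]))
b=cv2.boxPoints(rc); e=max([b[1]-b[0],b[2]-b[1]],key=np.linalg.norm)
d=e/np.linalg.norm(e); d=d if d[1]>0 else -d
print("d",d,np.degrees(np.arctan2(d[1],d[0])))
k=box&(P[...,2]>.083)&(u<390)
q=P[k]; print("keeper",q.min(0),q.max(0),len(q))
kn=np.array([.532,-.3035]); c=np.array(rc[0])
x=np.array([d[1],-d[0]])
print("knob rel case (x,y)",(kn-c)@x,(kn-c)@d)
qq=(q[:,:2]-kn); print("keeper rel knob x",np.percentile(qq@x,[2,98]),"y",np.percentile(qq@d,[2,98]))
T=R.from_quat(np.roll(r.read_state()["tcp_rot"],-1)).as_matrix(); print(T.round(3))
E
```

```text
lid ((0.494891494512558, -0.23472042381763458), (0.15621750056743622, 0.29864174127578735), 27.78647804260254) 0.07045229372868969
d [-0.46617788  0.884691  ] 117.78647
keeper [ 0.44110337 -0.24298881  0.0830015 ] [ 0.51166332 -0.04334773  0.93557938] 354
knob rel case (x,y) 0.0007660437630826397 -0.07814783647775882
keeper rel knob x [-0.01138044  0.0408618 ] y [0.06732144 0.27252837]
[[-0.952  0.305 -0.   ]
 [ 0.305  0.952 -0.002]
 [-0.    -0.002 -1.   ]]
```

Request:
{"name": "send_rows", "arguments": {
  "claw": [0.7, 0.7, 0.7, 0.7, 0.7, 0.7, 0.7, 0.7, 0.7, 0.7, 0.7, 0.7, 0.7, 0.7, 0.7, 0.7, 0.7, 0.7, 0.7, 0.7],
  "offset": [
    [-30, -39, 0],
    [-30, -39, 0],
    [-30, -39, 0],
    [-30, -39, 0],
    [-30, -39, 0],
    [-30, -39, 0],
    [-30, -39, 0],
    [-30, -39, 0],
    [-30, -39, 0],
    [-30, -39, 0],
    [-30, -39, 0],
    [-30, -39, 0],
    [-30, -39, 0],
    [-30, -39, 0],
    [-30, -39, 0],
    [-30, -39, 0],
    [-30, -39, 0],
    [-30, -39, 0],
    [-30, -39, 0],
    [-30, -39, 0]
  ],
  "angular": [
    [0, 0, 0],
    [0, 0, 0],
    [0, 0, 0],
    [0, 0, 0],
    [0, 0, 0],
    [0, 0, 0],
    [0, 0, 0],
    [0, 0, 0],
    [0, 0, 0],
    [0, 0, 0],
    [0, 0, 0],
    [0, 0, 0],
    [0, 0, 0],
    [0, 0, 0],
    [0, 0, 0],
    [0, 0, 0],
    [0, 0, 0],
    [0, 0, 0],
    [0, 0, 0],
    [0, 0, 0]
  ],
  "squeeze": 20
}}

```text
time: 2.6
ee_pos: [0.5324, -0.3077, 0.3032]
tcp_rot: [-0.0, 0.154, 0.988, 0.0]
ft_force: [1.2, 0.4, 0.1]
grip_width: 0.0601
grip_force: 0.0
```

Request:
{"name": "send_rows", "arguments": {
  "claw": [0.7, 0.7, 0.7, 0.7, 0.7, 0.7, 0.7, 0.7, 0.7, 0.7, 0.7, 0.7, 0.7, 0.7],
  "offset": [
    [0, 0, 0],
    [0, 0, 0],
    [0, 0, 0],
    [0, 0, 0],
    [0, 0, 0],
    [0, 0, 0],
    [0, 0, 0],
    [0, 0, 0],
    [0, 0, 0],
    [0, 0, 0],
    [0, 0, 0],
    [0, 0, 0],
    [0, 0, 0],
    [0, 0, 0]
  ],
  "angular": [
    [0, 0, 0.1675],
    [0, 0, 0.1675],
    [0, 0, 0.1675],
    [0, 0, 0.1675],
    [0, 0, 0.1675],
    [0, 0, 0.1675],
    [0, 0, 0.1675],
    [0, 0, 0.1675],
    [0, 0, 0.1675],
    [0, 0, 0.1675],
    [0, 0, 0.1675],
    [0, 0, 0.1675],
    [0, 0, 0.1675],
    [0, 0, 0.1675]
  ]
}}

```text
time: 4.35
ee_pos: [0.5319, -0.3063, 0.3032]
tcp_rot: [-0.0, 0.971, 0.239, -0.0]
ft_force: [-0.1, 1.0, -0.2]
grip_width: 0.0599
grip_force: 0.0
```

```bash
cat > w.py <<'E'
from cell import r
from h import *
s=r.read_state(); f=r.grab_frame("wrist"); cv2.imwrite("pics/w1.png",f["pixels"])
T=R.from_quat(np.roll(s["tcp_rot"],-1)).as_matrix(); p=np.array(s["ee_pos"])
print(s["time"],p,s["joint_positions"],s["ft_force"]); print(T.round(3))
h=cv2.cvtColor(f["pixels"],cv2.COLOR_BGR2HSV)
m=((h[...,0]<8)|(h[...,0]>172))&(h[...,1]>150)&(h[...,2]>80)
k,l,st,c=cv2.connectedComponentsWithStats(m.astype(np.uint8))
z=f["z_map"]; H=np.array(f["hand_eye"])
v,u=np.mgrid[:420,:560]; C=np.stack([(u-f["cx"])/f["fx"]*z,(v-f["cy"])/f["fy"]*z,z],-1)
Q=C@H[:3,:3].T+H[:3,3]; W=Q@T.T+p
for i in range(1,k):
    if st[i,4]>40:
        w=W[(l==i)&(z>0)]; t=w[w[:,2]>w[:,2].max()-.006]
        k0=(t.max(0)+t.min(0))/2; print("knob",st[i],k0,"tool mm",(1000*T.T@(k0-p)).round(1))
E
python3 w.py
```

```text
4.35 [ 0.5318991  -0.30625452  0.30324418] [-3.85187940e-01  7.45441633e-01  1.36727999e+00  1.64838306e+00
 -7.43432230e-01  1.37690375e+00 -9.67918026e-04] [-0.12437938  1.00393107 -0.19129069]
[[ 0.886  0.463 -0.001]
 [ 0.463 -0.886  0.001]
 [-0.    -0.001 -1.   ]]
knob [267 196  26  25 479] [ 0.53284847 -0.30484115  0.13221046] tool mm [  1.6  -0.6 171. ]
```

View pics/w1.png

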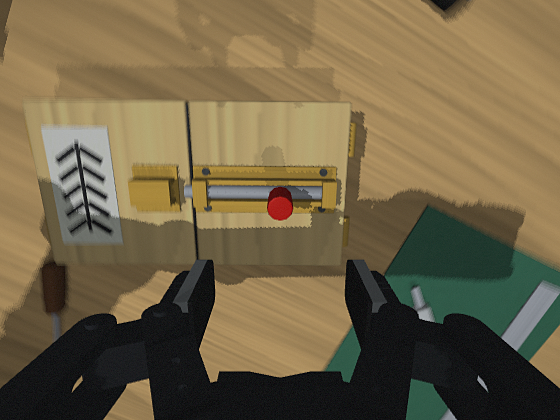

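The wrist view shows the red knob at (280,205), centred between the fingers. The keeper is to its left at (155,192), in the tool's -y direction. I'll go down and grip.

Request:
{"name": "send_rows", "arguments": {
  "claw": [0.7, 0.7, 0.7, 0.7, 0.7, 0.7, 0, 0, 0, 0, 0, 0],
  "offset": [
    [1.5, -0.5, 30],
    [0, 0, 30],
    [0, 0, 30],
    [0, 0, 25],
    [0, 0, 14],
    [0, 0, 0],
    [0, 0, 0],
    [0, 0, 0],
    [0, 0, 0],
    [0, 0, 0],
    [0, 0, 0],
    [0, 0, 0]
  ],
  "angular": [
    [0, 0, 0],
    [0, 0, 0],
    [0, 0, 0],
    [0, 0, 0],
    [0, 0, 0],
    [0, 0, 0],
    [0, 0, 0],
    [0, 0, 0],
    [0, 0, 0],
    [0, 0, 0],
    [0, 0, 0],
    [0, 0, 0]
  ],
  "squeeze": 20
}}

```text
time: 5.9
ee_pos: [0.5333, -0.3059, 0.1759]
tcp_rot: [0.0, 0.971, 0.241, 0.001]
ft_force: [-0.2, 2.2, 6.3]
grip_width: 0.0189
grip_force: 21.0
```

```bash
python3 -c "
from cell import r
print(r.read_state()['joint_positions'])"
```

```text
[-0.33092375  0.85147593  1.22896322  1.77456566 -0.8741941   1.17977814
  0.08709029]
```

Request:
{"name": "send_rows", "arguments": {
  "claw": [0, 0, 0, 0, 0, 0, 0, 0],
  "offset": [
    [0, -8, 0],
    [0, -8, 0],
    [0, -8, 0],
    [0, -8, 0],
    [0, -8, 0],
    [0, -5, 0],
    [0, 0, 0],
    [0, 0, 0]
  ],
  "angular": [
    [0, 0, 0],
    [0, 0, 0],
    [0, 0, 0],
    [0, 0, 0],
    [0, 0, 0],
    [0, 0, 0],
    [0, 0, 0],
    [0, 0, 0]
  ]
}}

```text
time: 6.9
ee_pos: [0.512, -0.2656, 0.1758]
tcp_rot: [0.0, 0.97, 0.241, 0.001]
ft_force: [-0.1, -0.3, 7.6]
grip_width: 0.0192
grip_force: 21.3
```

Moved 45.6 mm with no resistance. I'll continue in small steps towards the stop.

Request:
{"name": "send_rows", "arguments": {
  "claw": [0, 0, 0, 0, 0],
  "offset": [
    [0, -4, 0],
    [0, -4, 0],
    [0, -3, 0],
    [0, 0, 0],
    [0, 0, 0]
  ],
  "angular": [
    [0, 0, 0],
    [0, 0, 0],
    [0, 0, 0],
    [0, 0, 0],
    [0, 0, 0]
  ]
}}

```text
time: 7.52
ee_pos: [0.507, -0.2562, 0.1758]
tcp_rot: [0.001, 0.971, 0.241, 0.001]
ft_force: [1.0, -0.6, 7.2]
grip_width: 0.0194
grip_force: 21.2
```

Request:
{"name": "send_rows", "arguments": {
  "claw": [0, 0, 0],
  "offset": [
    [0, -3, 0],
    [0, 0, 0],
    [0, 0, 0]
  ],
  "angular": [
    [0, 0, 0],
    [0, 0, 0],
    [0, 0, 0]
  ]
}}

```text
time: 7.9
ee_pos: [0.5066, -0.2554, 0.1759]
tcp_rot: [0.004, 0.971, 0.241, 0.001]
ft_force: [4.5, -7.2, 1.6]
grip_width: 0.0192
grip_force: 21.1
```

Request:
{"name": "send_rows", "arguments": {
  "claw": [0, 0, 0],
  "offset": [
    [0, -3, 0],
    [0, 0, 0],
    [0, 0, 0]
  ],
  "angular": [
    [0, 0, 0],
    [0, 0, 0],
    [0, 0, 0]
  ]
}}

```text
time: 8.28
ee_pos: [0.5063, -0.2549, 0.1761]
tcp_rot: [0.007, 0.971, 0.241, 0.002]
ft_force: [8.6, -12.9, -4.6]
grip_width: 0.019
grip_force: 21.7
```

The force is rising with no more motion, so the bolt is against its stop. I'll back off the strain, open, and go up.

Request:
{"name": "send_rows", "arguments": {
  "claw": [0, 0, 0.7, 0.7, 0.7, 0.7, 0.7, 0.7, 0.7, 0.7, 0.7, 0.7],
  "offset": [
    [0, 4, 0],
    [0, 0, 0],
    [0, 0, 0],
    [0, 0, 0],
    [0, 0, 0],
    [0, 0, 0],
    [0, 0, -20],
    [0, 0, -30],
    [0, 0, -40],
    [0, 0, -40],
    [0, 0, 0],
    [0, 0, 0]
  ],
  "angular": [
    [0, 0, 0],
    [0, 0, 0],
    [0, 0, 0],
    [0, 0, 0],
    [0, 0, 0],
    [0, 0, 0],
    [0, 0, 0],
    [0, 0, 0],
    [0, 0, 0],
    [0, 0, 0],
    [0, 0, 0],
    [0, 0, 0]
  ]
}}

```text
time: 9.78
ee_pos: [0.5056, -0.2542, 0.3053]
tcp_rot: [-0.0, 0.971, 0.241, 0.0]
ft_force: [0.0, 0.0, -0.8]
grip_width: 0.06
grip_force: 0.0
```

```bash
sed -i s/w1.png/w2.png/ w.py; python3 w.py
```

```text
9.775 [ 0.50564814 -0.25418096  0.30527957] [-0.54435531  0.66357165  1.41272273  1.76067253 -0.67887422  1.32462404
 -0.06306128] [ 0.03289545  0.0331791  -0.81384842]
[[ 0.884  0.468  0.001]
 [ 0.468 -0.884  0.001]
 [ 0.001 -0.    -1.   ]]
knob [270 197  25  24 471] [ 0.50688964 -0.25499598  0.13232727] tool mm [  0.6   1.3 173. ]
```

View pics/w2.png

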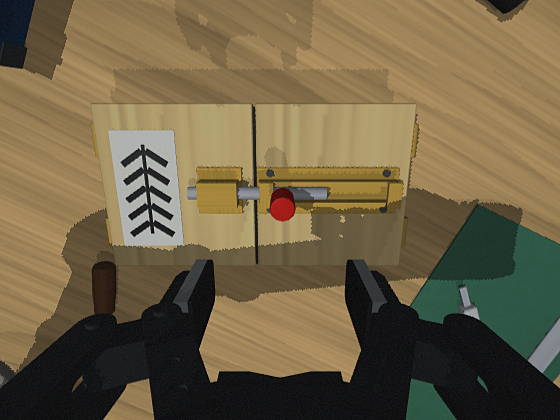

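The bolt runs right through the keeper, with its tip showing about 10 mm beyond it at (192,193). The knob is at (282,206) near the end of its track, and the gripper is clear of everything.

```bash
python3 -c "
from cell import r
print(r.sign_off())"
```

```text
the job is handed in; nothing more can be done
None
```

The gouge case's bolt is fully home in its keeper and released, the ink case's bolt was not touched, and the job was handed in at about 10 s; no verdict came back.

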